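Put the breakfast board away in the camper kitchen box

ROBOT

A 7-joint arm with a two-finger parallel gripper is mounted at the origin on the work surface. World frame = base frame: x ahead of the robot, y to its left, z up, the work surface at z = 0. Lengths are in m, angles in degrees, forces in N, time in s.
With the tool pointing down it reaches from about 0.4 to 0.75 m from the base axis. Payload 19.5 kg.
Tool frame: the origin (TCP) lies midway between the tips of the shut fingers; the grasp point (between the pads) lies 19 mm behind it; z points along the fingers, y is the line along which they close (so a half turn about z gives the same grasp; the last joint's range is limited). The gripper opens to 85 mm and grips with 20 to 120 N. Pads are 22 mm wide; open, the fingers measure 114 mm over their backs; the gripper's body (76 mm by 85 mm) begins 54 mm behind the grasp point. The pads swing forward as they close: fully open they stand 13 mm farther back than shut.
Start: joints at [62.527, 40.479, -1.581, 85.061, 1.261, 54.483, -4.326], TCP at [0.244, -0.521, 0.206] pointing down, gripper open.
Joint ranges: [-155.06, 155.06], [-18.47, 123.98], [-90, 86.84], [0, 140.48], [-83.41, 263.41], [0, 116], [-161.91, 161.91]. Speed limits (degrees/s): [108.29, 108.29, 147.25, 147.25, 172.46, 172.46, 172.46].

INTERFACE

Orientations are given as a 3x3 rotation matrix whose columns are the frame's x, y, z axes.
In Python, from bench import robot, imaging gives the robot as it stands. Calls block until the motion is done:
- robot.movep(position, orientation): joint-space move of the TCP to a pose.
- robot.line_to(position, attitude=None, speed=0.15, guard=None): straight line of the TCP; attitude=None keeps the orientation; speed is the mean speed in m/s. With guard (N) it stops when the force on the tool has changed by that much, and returns True; else False.
- robot.move_j(angles): joint-space move.
- robot.let_go() and robot.grab(): open the fingers fully, or close them until they stop; the grip force is fixed at half the most.
- robot.dwell(seconds).
- robot.ik(position, orientation): joint angles nearest the present ones, or None.
- robot.state(): the state.
- imaging.read_camera(name): name is "scene" or "top" or "wrist"; returns the picture (420x560x3 uint8, red, green, blue); there is no depth.
- imaging.camera_info(name): a dict with "intrinsics" (3x3 intrinsics, pixels), "origin" and "orientation" of the camera in the world. Camera axes: x right, y down, z forward; pixel columns grow to the right and rows downward; lengths in m; the calibration is good to about 2 mm. A picture is of the moment at which its call begins: read the wrist's pose just before it. camera_info takes no time and is no camera call; for the wrist camera it gives the pose at the moment of the call.
A pose or a line that the arm cannot do raises robot.Unreachable and nothing moves.
- robot.finish_job(): hands the job in; it is judged then, once.
The state is a dict: "clock": time; "joint_positions": joint angles; "qvel": joint speeds; "joint_torque": joint torques, N m; "tcp_pos": TCP position; "tool_rot": TCP orientation; "contact_force": force on the tool from outside, world axes, zero at the start; "moment": the same for the moment, N m; "opening": opening from 0.0 (shut) to 1.0 (fully open); "gripper_force": force on a finger pad.
Only numpy, scipy, OpenCV 4.12 (cv2) and the standard library are available. Lean on these libraries where they do the work, as an engineer would, in place of code of your own. Each camera call takes 0.05 s, during which the arm holds its last target. There are 200 camera calls.

TASK

Put the small wooden breakfast board away in the camper kitchen box: push it along its cradle until the end with the grip opening overhangs, pinch it there by its sides, and slide it blunt end first into the slot under the worktop, feeling gently for the hidden guide rails inside. Push it fully home against the stop so that it lies flat with only the grip end sticking out; do not force it, and leave the mug, the jar and the wood sample where they are.

Things in the scene. Friction and masses are not known exactly. Their poses are not given: they have to be found in the camera images.
- board: Loose pale wooden board, 60 mm wide (own x), 170 long (own y), 9 thick, 65 to 110 g. Origin: centre of its underside. The +y end (tail, grip end) has a through opening 28 (x) by 14 mm (y), 22 mm from the end; the -y end (nose) is plain and goes into the slot first. Starts lying in the cradle, tail to the cradle's +y, within 8 mm of its middle along y.
- board_tail (a point): Middle of the board's tail end face, at half thickness, 85 mm from the board's origin along its +y.
- board_nose (a point): Middle of the board's nose end face, at half thickness, 85 mm from the board's origin along its -y.
- cradle: Fixed white laminate plinth 100 mm wide (own x), 190 long (own y), floor 60 mm above the table. Origin: centre of its underside. Rails 14 mm wide, 15 high along its sides, 68 mm apart inside: fingers do not fit beside the board. Both ends are open. Pushed about 60 mm towards +y, the board's tail overhangs enough to be pinched across its 60 mm width.
- kitchen: Fixed wooden camper kitchen box 260 mm (own x) by 200 (own y) by 106 high, low hob on top (to 120 mm high, ending 80 mm short of the +y face). Origin: centre of its underside. In its +y face, right under the 12 mm worktop, is the mouth of a level slot lined in black, 96 mm wide, centred on own x = 0, 14 mm high, its floor 80 mm above the table.
- slot_mouth (a point): Middle of the mouth's lower edge: on the slot floor, in the box's +y face (100 mm from its origin, 80 mm up). Axes as the box; the board goes in towards -y. Inside, 40 to 110 mm behind the mouth, two square-ended rails 63 mm apart guide the board; they are out of sight and set anywhere up to 14 mm to either side (own x) of the mouth's middle: find them by touch.
- slot_stop (a point): Foot of the solid stop on the slot floor, 152 mm from slot_mouth along the box's -y; a board against it leaves 18 mm of tail sticking out. (The guide rails before it are stiff: a nose off to one side is halted 40 mm behind the mouth, and the rail that halts it twists the board in the hand.)
- mug: Bystander: white mug, 76 mm across, 85 mm high. Origin: centre of its underside.
- jar: Bystander: closed jar, 64 mm across, 90 mm high. Origin: centre of its underside.
- sample: Bystander: dark wood sample block 60 x 60 x 36 mm. Origin: centre of its underside.
There are look-alikes about, which are no part of the job. Several things have the shape of the cradle; the one meant has the colours described above.

How it is judged:
By the outcome, as a careful person would: the job done as asked, in the order asked, and still so for the second after the job is handed in, with the robot touching nothing.
It also fails if it takes over 72 s, if anything falls off the work surface, if the arm or the gripper's body presses on something with over 40 N, if the wrist force passes 120 N, or if a joint passes its speed limit or range.

## Working session

There is one attempt and no reset: what is moved stays moved. The work goes in short steps, each a Python script; the robot and the scene stay as the last script left them, time stands still between calls to the robot, and variables do not carry over. Pictures are saved under pics/ and viewed, at most 10 in all, crops included, and the job is handed in when it is done.

```bash
ls; mkdir -p pics; python3 - <<'E'
from bench import robot, imaging
import cv2
for n in ("scene","top"):
    im=imaging.read_camera(n); cv2.imwrite(f"pics/{n}0.png",im[:,:,::-1])
    i=imaging.camera_info(n); print(n,i)
s=robot.state(); print(s['clock'],s['tcp_pos'],s['tool_rot'])
E
```

```text
pics
scene {'intrinsics': array([[444.73732398,   0.        , 281.02056495],
       [  0.        , 444.73732398, 207.87755007],
       [  0.        ,   0.        ,   1.        ]]), 'origin': array([ 0.99985706, -0.48653722,  0.83014173]), 'orientation': array([[ 0.77458884,  0.46651449, -0.42705545],
       [ 0.63238622, -0.56061033,  0.53460614],
       [ 0.00998982, -0.68416393, -0.72925984]])}
top {'intrinsics': array([[393.4513542 ,   0.        , 275.06519829],
       [  0.        , 393.4513542 , 212.05219203],
       [  0.        ,   0.        ,   1.        ]]), 'origin': array([0.34046676, 0.058426  , 1.08915473]), 'orientation': array([[ 0.08977969, -0.97558981,  0.20040988],
       [-0.99595422, -0.08716533,  0.02184947],
       [-0.00384733, -0.20156071, -0.97946847]])}
0.1 [ 0.24365817 -0.52054972  0.20589148] [[ 9.05713175e-01  4.23890875e-01 -4.13458335e-04]
 [ 4.23891076e-01 -9.05712781e-01  8.45101440e-04]
 [-1.62437092e-05 -9.40680807e-04 -9.99999557e-01]]
```

View pics/scene0.png

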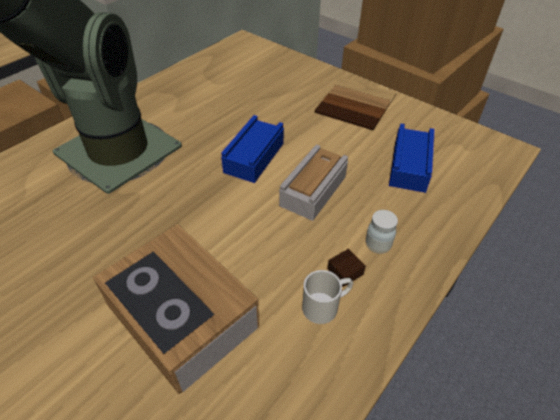

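View pics/top0.png

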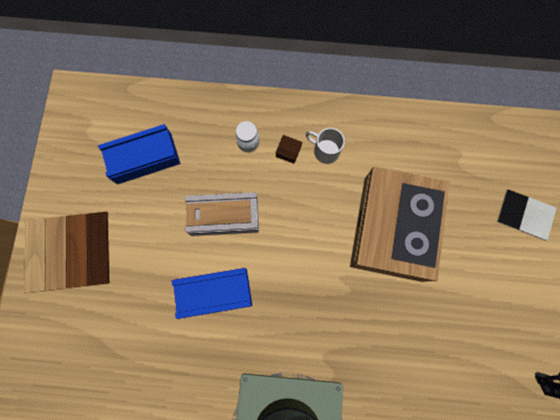

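Cradle-shaped candidates in the top view are blue at (140,155), blue at (212,293) and white at (222,213). Only the white one fits: it has the described colour and holds the board with its opening at (197,214), so the tail is to the left, towards world +y. The kitchen is at (400,225), with its hob-free strip (the mouth side) on the left, facing the cradle. I'll confirm this in one enlarged crop.

```bash
python3 - <<'E'
import cv2
im=cv2.imread("pics/top0.png")
c=cv2.resize(im[155:295,176:456],None,fx=2.85,fy=2.85,interpolation=cv2.INTER_CUBIC)
s=cv2.imread("pics/scene0.png")[215:390,80:280]
s=cv2.resize(s,None,fx=1.1,fy=1.1)
cv2.imwrite("pics/crop0.png",c)
E
```

```text
(no output)
```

View pics/crop0.png

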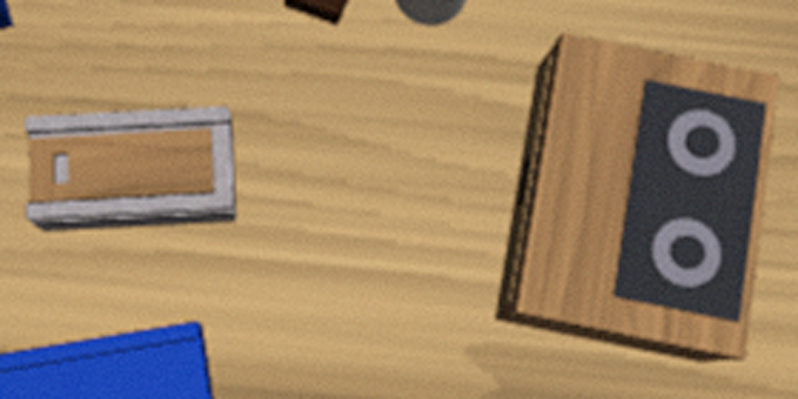

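The crop confirms the white cradle holding the board: tail end at (30,168), opening at (61,168), nose at (213,161). The worktop corners are at (563,35), (517,320), (777,75) and (745,357), and the mouth edge is on the left. Now I'll convert these to positions.

```bash
cat > h.py <<'E'
from bench import robot, imaging
import numpy as np, cv2
def ray(name,uv,z,info=None):
    i=info or imaging.camera_info(name)
    d=i['orientation']@np.linalg.inv(i['intrinsics'])@np.array([*uv,1.])
    return i['origin']+d*(z-i['origin'][2])/d[2]
E
python3 - <<'E'
from h import *
np.set_printoptions(precision=4,suppress=True)
f=lambda p,z: ray("top",[(p[0]+.5)/2.85-.5+176,(p[1]+.5)/2.85-.5+155],z)
K=[f(p,.106) for p in [(563,35),(517,320),(745,357),(777,75)]]
print("kitchen",np.array(K)); print([np.linalg.norm(K[i]-K[(i+1)%4]) for i in range(4)])
B=[f(p,.069) for p in [(30,136),(30,199),(212,193),(213,130)]]
print("board",np.array(B)); print([np.linalg.norm(B[i]-B[(i+1)%4]) for i in range(4)])
C=[f(p,.075) for p in [(28,117),(230,108),(236,212),(28,207)]]
print("cradle",np.array(C)); print([np.linalg.norm(C[i]-C[(i+1)%4]) for i in range(4)])
print("open",f((61,168),.069))
# other things, rough
for n,p,z in [("mug",(329,145),.085),("jar",(246,132),.09),("sample",(289,149),.036)]: print(n,ray("top",p,z))
# scene: mouth face
im=imaging.read_camera("scene")
print(robot.state()['joint_positions'])
E
```

```text
kitchen [[ 0.6841 -0.164   0.106 ]
 [ 0.4214 -0.1345  0.106 ]
 [ 0.4073 -0.3319  0.106 ]
 [ 0.6633 -0.359   0.106 ]]
[np.float64(0.26439644762092923), np.float64(0.19786559545143956), np.float64(0.2574369836401591), np.float64(0.19604617081179412)]
board [[0.5543 0.3192 0.069 ]
 [0.4951 0.3112 0.069 ]
 [0.5156 0.1443 0.069 ]
 [0.5752 0.1495 0.069 ]]
[np.float64(0.05977483423404082), np.float64(0.16816434442924322), np.float64(0.05980426873274565), np.float64(0.17105530441039257)]
cradle [[0.5709 0.322  0.075 ]
 [0.5962 0.1353 0.075 ]
 [0.499  0.1201 0.075 ]
 [0.4866 0.3105 0.075 ]]
[np.float64(0.18844201698133198), np.float64(0.09841211046052686), np.float64(0.1908422274911165), np.float64(0.08506703328571835)]
open [0.5266 0.2864 0.069 ]
mug [ 0.7429 -0.0476  0.085 ]
jar [0.7582 0.1789 0.09  ]
sample [0.7406 0.059  0.036 ]
[62.5265 40.5043 -1.5815 85.0774  1.261  54.484  -4.3256]
```

```bash
cat >> h.py <<'E'
np.set_printoptions(precision=4,suppress=True)
def R(yaw,s=1):   # tool down, tool x = s * (own y axis of a thing with that yaw)
    a=np.radians(yaw); x=s*np.array([-np.sin(a),np.cos(a),0]); z=np.array([0,0,-1.])
    return np.column_stack([x,np.cross(z,x),z])
def yax(yaw): a=np.radians(yaw); return np.array([-np.sin(a),np.cos(a),0])
def xax(yaw): a=np.radians(yaw); return np.array([np.cos(a),np.sin(a),0])
E
python3 - <<'E'
from h import *
for s in(1,-1): print(s,robot.ik([.55,.12,.2],R(7,s)),robot.ik([.52,.36,.1],R(7,s)),robot.ik([.57,.03,.1],R(-6,s)))
E
```

```text
1 [ -7.0925  40.349  -16.4811  87.9336  13.1856  53.6329 -20.7076] [-35.0123  52.8708  -5.7178  78.791    6.0753  48.6359 -35.4942] [ -0.9987  48.3191 -10.2731  92.8534  11.9825  39.9077 -23.1179]
-1 [ -34.8397   45.6401   40.7156   88.8921  -33.3176   58.11   -157.6543] [-10.2582  69.9561 -77.2808  77.8187  67.5485  82.5385 102.6628] [ -25.1903   54.8921   40.757    93.6842  -44.9982   49.0537 -151.5866]
```

```bash
python3 - <<'E'
from h import *
r=R(7); y=yax(7); nose=np.array([.5455,.147,0])
p=nose-.030*y
robot.grab()
robot.movep([p[0],p[1],.2],r)
robot.line_to([p[0],p[1],.09])
print(robot.line_to([p[0],p[1],.0625],speed=.04,guard=6), robot.state()['contact_force'],robot.state()['tcp_pos'],robot.state()['opening'])
q=p+(.019+.058)*y
print(robot.line_to([q[0],q[1],.0628],speed=.05,guard=12))
s=robot.state();print(s['clock'],s['tcp_pos'],s['contact_force'])
b=q-.012*y
robot.line_to([b[0],b[1],.0635]); robot.line_to([b[0],b[1],.2],speed=.2)
t=q+.3*y
robot.let_go()
cv2.imwrite("pics/top1.png",imaging.read_camera("top")[:,:,::-1])
print(robot.state()['clock'])
im=cv2.imread("pics/top1.png")
cv2.imwrite("pics/crop1.png",cv2.resize(im[155:295,146:426],None,fx=2.85,fy=2.85,interpolation=cv2.INTER_CUBIC))
E
```

```text
False [ 0.1252  0.121  -0.1534] [0.5492 0.1173 0.0626] 0.0004583460504668875
False
6.8417 [0.5398 0.1934 0.0628] [-0.8762 -0.4276  0.5659]
8.7583
```

View pics/crop1.png

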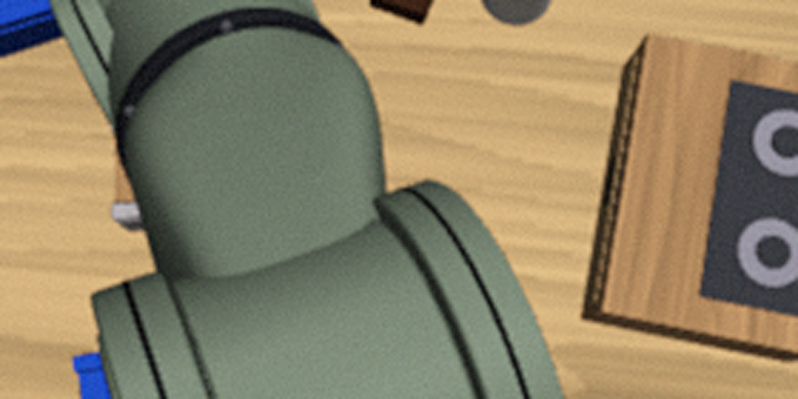

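The arm hides the board. I'll move above the expected tail position and look with the wrist camera.

```bash
python3 - <<'E'
from h import *
robot.movep([.520,.353,.2],R(7))
i=imaging.camera_info("wrist"); im=imaging.read_camera("wrist")
np.save("w.npy",dict(i),allow_pickle=True)
cv2.imwrite("pics/w1.png",im[:,:,::-1]); print(i,robot.state()['clock'])
E
```

```text
{'intrinsics': array([[331.672 ,   0.    , 279.9364],
       [  0.    , 331.672 , 212.1882],
       [  0.    ,   0.    ,   1.    ]]), 'origin': array([0.5114, 0.4273, 0.3668]), 'orientation': array([[ 0.9924,  0.1178,  0.0356],
       [ 0.1231, -0.9481, -0.2932],
       [-0.0008,  0.2953, -0.9554]])} 9.5333
```

View pics/w1.png

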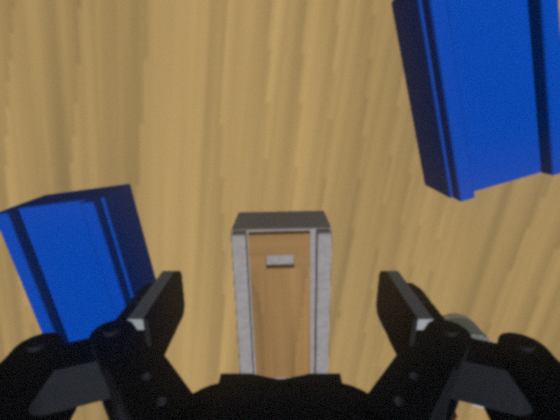

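```bash
python3 - <<'E'
from h import *
i=np.load("w.npy",allow_pickle=True).item()
for n,p,z in [("tail",(279,233),.069),("open",(280,260),.069),("cradle rails end L",(233,231),.075),("R",(329,231),.075),("nose?",(281,376),.069)]: print(n,ray("wrist",p,z,i))
im=cv2.imread("pics/w1.png")
cv2.imwrite("pics/w1c.png",cv2.resize(im[195:395,200:360],None,fx=3,fy=3))
E
```

```text
tail [0.5242 0.3151 0.069 ]
open [0.5286 0.2871 0.069 ]
cradle rails end L [0.4809 0.314  0.075 ]
R [0.5701 0.3251 0.075 ]
nose? [0.547  0.1474 0.069 ]
```

View pics/w1c.png

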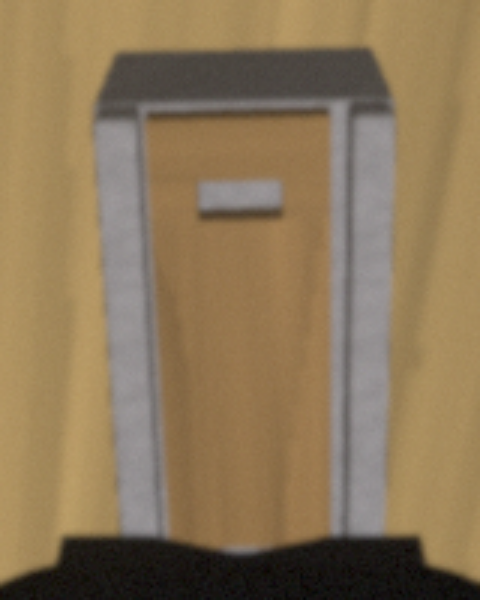

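The wrist view shows the board has not moved: its tail is at (.524,.315), flush with the cradle end, so the fingers passed over it. I'll probe the floor to find the real tip height, then push again.

```bash
python3 - <<'E'
from h import *
r=R(7); y=yax(7); p=np.array([.5455,.147,0])-.026*y
robot.grab()
robot.movep([p[0],p[1],.12],r)
robot.line_to([p[0],p[1],.066],speed=.15)
g=robot.line_to([p[0],p[1],.052],speed=.02,guard=3)
s=robot.state(); print(g,s['tcp_pos'],s['contact_force'],s['clock'])
z=s['tcp_pos'][2]+.0015
robot.line_to([p[0],p[1],z],speed=.03)
q=p+.025*y
g=robot.line_to([q[0],q[1],z],speed=.04,guard=8)
s=robot.state(); print(g,s['tcp_pos'],s['contact_force'],s['clock'],s['opening'])
cv2.imwrite("pics/scene1.png",imaging.read_camera("scene")[:,:,::-1])
im=cv2.imread("pics/scene1.png")
cv2.imwrite("pics/scene1c.png",cv2.resize(im[60:260,220:420],None,fx=3,fy=3,interpolation=cv2.INTER_CUBIC))
E
```

```text
False [0.5487 0.1212 0.0521] [ 0.3458 -0.9593  0.7695] 12.6333
False [0.5456 0.1458 0.0535] [ 0.5645 -0.1526 -0.0207] 13.6583 0.005905068945585756
```

View pics/scene1c.png

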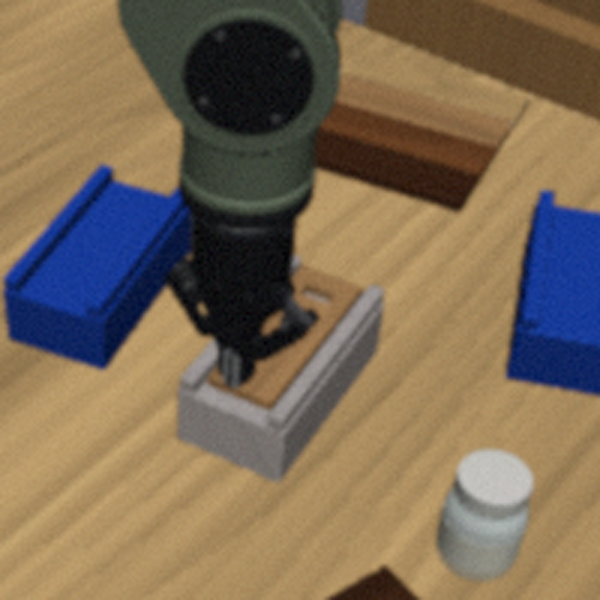

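The tip is at crop (232,380), right by the nose. With TCP z at .053 it still feels no floor, so the real tip must be higher than the TCP. I'll keep probing down, guarded.

```bash
python3 - <<'E'
from h import *
i=imaging.camera_info("scene")
def proj(P):
    c=i['orientation'].T@(np.array(P)-i['origin']); return (i['intrinsics']@c/c[2])[:2]
for P in ([.5456,.1458,.0535],[.5456,.1458,.066],[.5455,.147,.069]): u=proj(P); print(P,u,(u-[220,60])*3)
y=yax(7); p=np.array([.5455,.147,0])-.026*y
robot.line_to([p[0],p[1],.0535],speed=.1)
robot.dwell(.2); f0=robot.state()['contact_force']
g=robot.line_to([p[0],p[1],.035],speed=.02,guard=4)
s=robot.state(); print(g,s['tcp_pos'],s['contact_force'],f0,s['clock'])
E
```

```text
[0.5456, 0.1458, 0.0535] [297.3215 193.6813] [231.9646 401.044 ]
[0.5456, 0.1458, 0.066] [297.5089 190.0709] [232.5268 390.2127]
[0.5455, 0.147, 0.069] [297.8226 188.913 ] [233.4677 386.7391]
True [0.5486 0.1212 0.0348] [-1.2014 -0.5554  7.5578] [-0.1678  0.4793  0.0182] 15.2583
```

The floor is felt at TCP z=.035 where .060 was expected. The tip pixel in the scene view agrees, so the real shut tip sits about 25 mm above the nominal TCP. I'll push using the measured height.

```bash
python3 - <<'E'
from h import *
y=yax(7); p=np.array([.5455,.147,0])-.026*y
z=.0372
robot.line_to([p[0],p[1],z],speed=.05)
robot.dwell(.2); print(robot.state()['contact_force'])
for d in (.02,.045,.0745):
    q=p+d*y; g=robot.line_to([q[0],q[1],z],speed=.05,guard=10)
    s=robot.state(); print(g,s['tcp_pos'],s['contact_force'],s['clock'])
    if g: break
b=s['tcp_pos']-.010*y
robot.line_to([b[0],b[1],z+.001]); robot.line_to([b[0],b[1],.16],speed=.25)
robot.let_go()
robot.movep([.520,.353,.16],R(7))
i=imaging.camera_info("wrist"); im=imaging.read_camera("wrist")
np.save("w.npy",dict(i),allow_pickle=True)
cv2.imwrite("pics/w2.png",im[:,:,::-1]); print(robot.state()['clock'],robot.state()['opening'])
E
```

```text
[-0.7729  0.7149 -0.2474]
False [0.5462 0.1411 0.0372] [ 0.5828 -0.2207  0.0489] 16.2583
False [0.5432 0.1658 0.0372] [-0.3217  0.5672  0.8045] 16.9083
False [0.5396 0.195  0.0372] [ 0.787  -0.6556  1.6837] 17.65
20.0833 1.0007801759320964
```

View pics/w2.png

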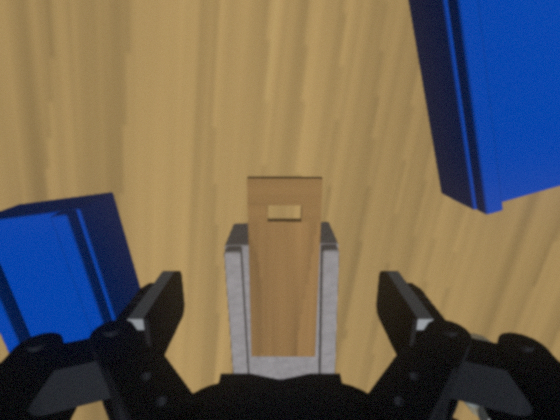

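The push worked: the tail edge is at row 177 (cols 247–322), the opening at (284,212), the nose at (281,356), and the cradle end near row 225. The gap between the open pads in this view also puts the open tips about 37 mm above the TCP, which agrees with the touch result, so I'll use that for the grasp height.

```bash
python3 - <<'E'
from h import *
i=np.load("w.npy",allow_pickle=True).item()
pts={k:ray("wrist",p,.069,i) for k,p in dict(tl=(247.5,177.5),tr=(322,177.5),nose=(281,356),op=(284,212)).items()}
print(pts)
tail=(pts['tl']+pts['tr'])/2; v=tail-pts['nose']; yaw=np.degrees(np.arctan2(-v[0],v[1])); print(tail,np.linalg.norm(v),np.linalg.norm(pts['tl']-pts['tr']),yaw)
yaw=7.; y=yax(yaw)
g=tail-.016*y; print(g)
robot.line_to([g[0],g[1],.12],R(yaw),speed=.2)
h=robot.line_to([g[0],g[1],.017],speed=.08,guard=6)
s=robot.state(); print(h,s['tcp_pos'],s['contact_force'])
if not h:
    robot.grab(); s=robot.state(); print(s['opening'],s['gripper_force'],s['contact_force'],s['moment'],s['clock'])
E
```

```text
{'tl': array([0.4921, 0.3734, 0.069 ]), 'tr': array([0.5504, 0.3806, 0.069 ]), 'nose': array([0.5394, 0.2079, 0.069 ]), 'op': array([0.5243, 0.3487, 0.069 ])}
[0.5213 0.377  0.069 ] 0.1700541638777007 0.0587087343053617 6.12653296689689
[0.5232 0.3611 0.069 ]
False [0.5234 0.3612 0.0175] [0.9172 0.2035 0.0301]
0.6875838859970198 63.775280714035034 [-0.7543  0.0337  4.3525] [-0.1458  0.073   0.0173] 22.2417
```

Gripped: opening .69 is about 58 mm, at 64 N. I'll lift, carry to just in front of the mouth and look.

```bash
python3 - <<'E'
from h import *
p=robot.state()['tcp_pos']
robot.line_to([p[0],p[1],.09],speed=.1)
M=np.array([.5535,-.1486,0]); y=yax(-6.)
P=M+(.154+.03)*y
robot.line_to([P[0],P[1],.09],R(-6.),speed=.2)
robot.line_to([P[0],P[1],.040],speed=.1)
s=robot.state(); print(s['tcp_pos'],s['opening'],s['contact_force'],s['moment'],s['clock'])
a=imaging.read_camera("top")[:,:,::-1]; b=imaging.read_camera("scene")[:,:,::-1]; w=imaging.read_camera("wrist")[:,:,::-1]
for n,x in dict(a=a,b=b,w=w).items(): cv2.imwrite(f"pics/pre_{n}.png",x)
f=lambda im,x,y,w,h: cv2.resize(im[y:y+h,x:x+w],(400,300),interpolation=cv2.INTER_CUBIC)
c=np.vstack([np.hstack([f(a,260,150,160,120),f(b,80,180,240,180)]),np.hstack([f(w,180,270,200,150),f(b,140,200,160,120)])])
cv2.imwrite("pics/pre.png",c)
E
```

```text
[0.5729 0.0345 0.0404] 0.6894882347487582 [ 0.1232  0.5361 -0.8187] [ 0.1325 -0.0276  0.0426] 25.575
```

View pics/pre.png

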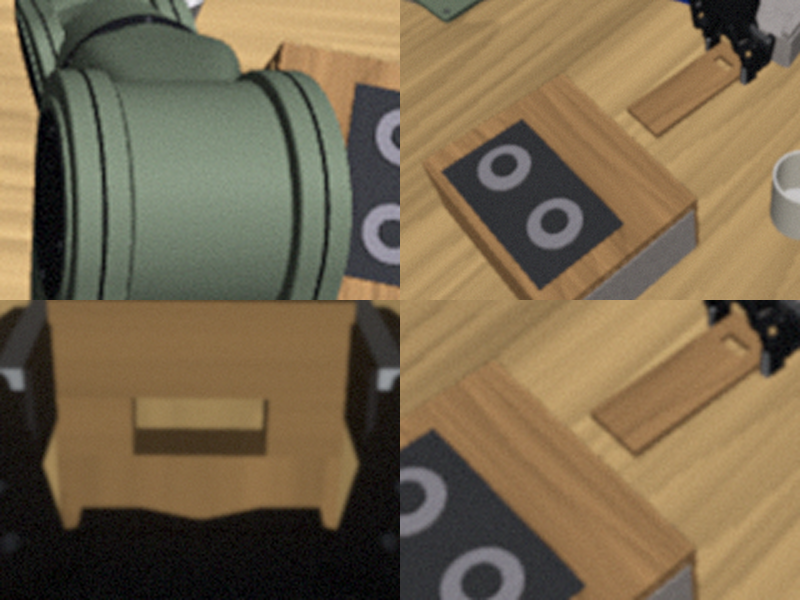

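The board hangs level in front of the mouth. In the lower right panel the nose corners are at (595,412) and (636,445), the opening at (735,342), and the worktop corners at (485,360) and (694,553). I'll check these numerically.

```bash
python3 - <<'E'
from h import *
f=lambda p,z: ray("scene",[140+(p[0]-400)/2.5,200+(p[1]-300)/2.5],z)
M=np.array([.5535,-.1486,0]); X=xax(-6);Y=yax(-6)
for n,p,z in [("noseL",(594,412),.0915),("noseR",(637,446),.0915),("open",(735,342),.0915),("KL",(485,361),.106),("KR",(694,553),.106)]:
    q=f(p,z); print(n,q,"x,y in mouth frame",(q-M)@X,(q-M)@Y)
E
```

```text
noseL [ 0.532  -0.1133  0.0915] x,y in mouth frame -0.025058709131446533 0.03282920999732723
noseR [ 0.5843 -0.1161  0.0915] x,y in mouth frame 0.027263035575663626 0.035514122085584354
open [0.5725 0.0237 0.0915] x,y in mouth frame 0.0009201457557897709 0.17337512408220315
KL [ 0.4297 -0.1407  0.106 ] x,y in mouth frame -0.12397681722727429 -0.005053866030971184
KR [ 0.6931 -0.1684  0.106 ] x,y in mouth frame 0.14091426254744996 -0.0051164500909733545
```

```bash
python3 - <<'E'
from h import *
for n,(x,y,w,h) in dict(top=(350,160,110,130),scene=(90,220,180,170)).items():
    im=cv2.imread(f"pics/{n}0.png")[y:y+h,x:x+w].astype(int)
    m=((im.max(2)<85)&(im.max(2)-im.min(2)<22)).astype(np.uint8)*255
    m=cv2.morphologyEx(m,cv2.MORPH_OPEN,np.ones((3,3)))
    cs,_=cv2.findContours(m,cv2.RETR_EXTERNAL,cv2.CHAIN_APPROX_NONE)
    c=max(cs,key=cv2.contourArea)
    P=np.array([ray(n,q[0]+[x,y],.120)[:2] for q in c]).astype(np.float32)
    r=cv2.minAreaRect(P); B=cv2.boxPoints(r)
    hull=cv2.approxPolyDP(cv2.convexHull(c),6,True)[:,0]+[x,y]
    print(n,r,"\n",B,"\nquad px",hull.tolist(),[ray(n,q,.12)[:2].round(4).tolist() for q in hull])
E
```

```text
top ((0.5400208830833435, -0.27804073691368103), (0.10693780332803726, 0.19513945281505585), 83.69719696044922) 
 [[ 0.4372 -0.3205]
 [ 0.6311 -0.3419]
 [ 0.6429 -0.2356]
 [ 0.4489 -0.2142]] 
quad px [[403, 184], [443, 191], [434, 266], [392, 258]] [[0.6405, -0.2382], [0.631, -0.3397], [0.4393, -0.3186], [0.4497, -0.216]]
scene ((0.5530807375907898, -0.28585299849510193), (0.10656198859214783, 0.19520437717437744), 83.47949981689453) 
 [[ 0.4501 -0.3277]
 [ 0.644  -0.3499]
 [ 0.6561 -0.244 ]
 [ 0.4622 -0.2218]] 
quad px [[151, 253], [212, 313], [165, 352], [107, 284]] [[0.4628, -0.2271], [0.6522, -0.2447], [0.6439, -0.3466], [0.4567, -0.3268]]
```

The two cameras agree on the kitchen's x,y if the hob plate is taken at about .105–.110, which gives the mouth at about (.557,-.150) with yaw -6.4°. That is well within the slot's ±18 mm side margin. I'll insert gently with force guards and bisect sideways on the sign of the moment.

```bash
cat >> h.py <<'E'
YAW=-6.4; M=np.array([.557,-.150,0]); X=xax(YAW);Y=yax(YAW)
def at(d,b,z): q=M+(.154-d)*Y+b*X; return [q[0],q[1],z]
def depth(): return .154-(robot.state()['tcp_pos']-M)@Y
def wrench(n=6):
    F=[];T=[]
    for _ in range(n):
        robot.dwell(.03); s=robot.state(); F.append(s['contact_force']);T.append(s['moment'])
    return np.mean(F,0),np.mean(T,0)
E
python3 - <<'E'
from h import *
z=.040
robot.line_to(at(-.02,0,z),R(YAW),speed=.1)
f0,t0=wrench()
g=robot.line_to(at(.034,0,z),speed=.05,guard=4)
f,t=wrench(); print(g,depth(),(f-f0)@X,(f-f0)@Y,f[2]-f0[2],t-t0,robot.state()['clock'])
E
```

```text
False 0.03378720232636817 -0.01831964751107812 -0.10775863113624935 -0.3376436321392834 [-0.0164  0.0092  0.0054] 27.625
```

The board entered the mouth freely to 34 mm. Next is the rail search.

```bash
python3 - <<'E'
from h import *
z=.040; lo,hi=-.017,.017; b=0.
f0,t0=wrench()
for k in range(6):
    g=robot.line_to(at(.056,b,z),speed=.03,guard=4)
    f,t=wrench(4); d=depth()
    print(k,round(b,4),g,round(d,4),"F",(f-f0)@X,(f-f0)@Y,f[2]-f0[2],"M",t-t0,robot.state()['opening'],robot.state()['clock'])
    if not g: break
    m=(t-t0)[2]
    if abs(m)<.04: break
    if m>0: hi=b-.001
    else: lo=b+.001
    b=(lo+hi)/2
    robot.line_to(at(d-.006,robot.state()['tcp_pos']@X-M@X,z),speed=.05)
    robot.line_to(at(d-.006,b,z),speed=.03)
E
```

```text
0 0.0 False 0.0557 F -0.15000156806922169 -0.10218886344824192 -0.11854628867334538 M [-0.0042  0.0015  0.0154] 0.6908352077510224 28.8417
```

```bash
python3 - <<'E'
from h import *
b=imaging.read_camera("scene")[:,:,::-1]; w=imaging.read_camera("wrist")[:,:,::-1]
cv2.imwrite("pics/in_b.png",b); cv2.imwrite("pics/in_w.png",w)
f=lambda im,x,y,w,h,W,H: cv2.resize(im[y:y+h,x:x+w],(W,H),interpolation=cv2.INTER_CUBIC)
cv2.imwrite("pics/in.png",np.hstack([f(b,150,190,160,180,480,540),f(w,180,240,160,180,320,360).copy() if 0 else cv2.copyMakeBorder(f(w,180,250,200,170,320,272),0,268,0,0,cv2.BORDER_CONSTANT)]))
E
```

```text
(no output)
```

View pics/in.png

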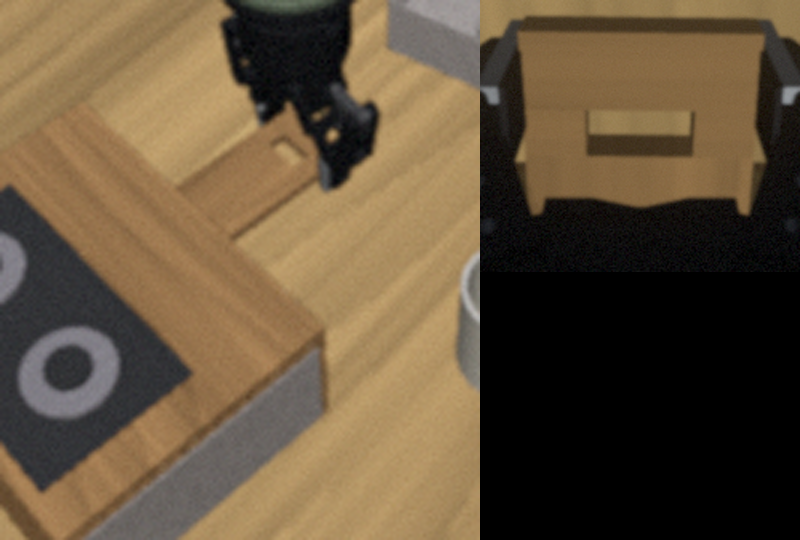

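The picture shows the board under the worktop edge, which crosses it from (182,190) to (233,238), level and held by the tail. It is in the slot, so I'll continue guarded with the same search.

```bash
python3 - <<'E'
from h import *
f=lambda p,z: ray("scene",[150+p[0]/3,190+p[1]/3],z)
o=f((290,150),.0915); e1=f((182,190),.106); e2=f((233,238),.106)
for q in (o,e1,e2): print((q-M)@X,(q-M)@Y)
z=.040; lo,hi=-.017,.017; b=0.
f0,t0=wrench()
for k in range(6):
    g=robot.line_to(at(.085,b,z),speed=.03,guard=4)
    f,t=wrench(4); d=depth()
    print(k,round(b,4),g,round(d,4),"F",(f-f0)@X,(f-f0)@Y,f[2]-f0[2],"M",t-t0,robot.state()['opening'],robot.state()['clock'])
    if not g: break
    m=(t-t0)[2]
    if abs(m)<.04: break
    if m>0: hi=b-.001
    else: lo=b+.001
    b=(lo+hi)/2
    robot.line_to(at(d-.006,robot.state()['tcp_pos']@X-M@X,z),speed=.05)
    robot.line_to(at(d-.006,b,z),speed=.03)
E
```

```text
0.0037842346889861074 0.08637796405617353
-0.011470417492667044 0.0033730352655292075
0.04296977714262258 0.002932567878705167
0 0.0 False 0.0848 F 0.19711075865845337 0.47274401998132115 -0.2937207379874608 M [-0.0017  0.0207  0.0288] 0.6885684110401091 30.3917
```

```bash
python3 - <<'E'
from h import *
z=.040
for s in (1,-1):
    g=robot.line_to(at(.085,s*.008,z),speed=.015,guard=4)
    f,t=wrench(3); x=(robot.state()['tcp_pos']-M)@X
    print(s,g,x,f@X,f@Y,t,robot.state()['clock'])
    robot.line_to(at(.085,x-s*.002,z),speed=.03)
E
```

```text
1 True 0.0003375584166623498 -0.6016623145089605 -0.2543562210555976 [ 0.0221  0.0928 -0.0469] 30.75
-1 True -0.002858921462886594 4.039273588762766 -0.4425332207628994 [-0.1765 -0.7866  0.6481] 31.3667
```

Both rails are felt with about 3 mm of play, so the board is between the rails and centred at about -1.3 mm. I'll go deeper, then release and push the tail home with shut fingers.

```bash
python3 - <<'E'
from h import *
z=.040; b=-.0013
robot.line_to(at(.086,b,z),speed=.02)
g=robot.line_to(at(.132,b,z),speed=.04,guard=6)
f,t=wrench(3); d=depth(); print(g,d,f@X,f@Y,f[2],t,robot.state()['clock'])
if not g:
    g=robot.line_to(at(d,b,z-.0022),speed=.02,guard=4); print("down",g,robot.state()['tcp_pos'][2])
    robot.let_go(); print(robot.state()['opening'])
    p=robot.state()['tcp_pos']; robot.line_to([p[0],p[1],.12],speed=.15)
    robot.line_to(at(d-.07,b,.12),speed=.2)
    i=imaging.camera_info("wrist"); im=imaging.read_camera("wrist")
    cv2.imwrite("pics/w3.png",im[:,:,::-1]); np.save("w.npy",dict(i),allow_pickle=True); print(robot.state()['clock'])
    robot.grab()
E
```

```text
False 0.13176397415988453 0.029453034968832288 0.4690735914750786 -0.4266496441697572 [ 0.0848 -0.0116  0.0037] 33.2667
down False 0.03785391509093995
0.9975262723111387
35.1667
```

```bash
python3 - <<'E'
from h import *
z=.053; b=-.0013
robot.line_to(at(.079,b,.12),speed=.15)
g=robot.line_to(at(.079,b,z),speed=.1,guard=6); print(g,robot.state()['opening'])
robot.line_to(at(.097,b,z),speed=.04,guard=6)
f0,t0=wrench(3)
g=robot.line_to(at(.137,b,z),speed=.02,guard=7)
f,t=wrench(3); print(g,depth(),(f-f0)@X,(f-f0)@Y,f[2]-f0[2],t-t0,robot.state()['clock'])
E
```

```text
False -0.0023414651155535256
True 0.12359819982739521 0.2204533143954507 2.044341304936799 1.0267667089252819 [ 0.3691 -0.098  -0.006 ] 39.1
```

```bash
python3 - <<'E'
from h import *
z=.053; b=-.0013
robot.line_to(at(.117,b,z),speed=.04); robot.dwell(.2)
g=robot.line_to(at(.137,b,z),speed=.02,guard=11)
s=robot.state(); print(g,depth(),s['contact_force'],s['clock'])
robot.line_to(at(.09,b,z),speed=.06)
robot.line_to(at(.06,b,.14),speed=.2)
i=imaging.camera_info("wrist"); im=imaging.read_camera("wrist"); cv2.imwrite("pics/w4.png",im[:,:,::-1])
# column scan along board's centre line: colour against distance from the mouth
def px(P):
    c=i['orientation'].T@(np.array(P)-i['origin']); u=i['intrinsics']@c/c[2]; return int(round(u[0])),int(round(u[1]))
for mm in range(-6,34,2):
    P=M+mm/1000*Y+np.array([0,0,.089]); row=[]
    for x in (-.025,-.0,.025,.04):
        u,v=px(P+(b+x)*X); row.append(im[v,u].tolist() if 0<=v<420 and 0<=u<560 else None)
    print(mm,px(P+b*X),row)
E
```

```text
True 0.12357798567324504 [0.4729 3.1294 2.3543] 40.1417
-6 (279, 343) [[20, 12, 19], [37, 33, 37], [13, 19, 17], [7, 2, 13]]
-4 (279, 341) [[11, 9, 10], [30, 31, 35], [12, 9, 11], [6, 7, 9]]
-2 (279, 339) [[8, 12, 17], [38, 38, 39], [13, 9, 9], [6, 3, 14]]
0 (279, 337) [[9, 10, 10], [38, 35, 39], [15, 8, 12], [8, 19, 17]]
2 (279, 334) [[4, 11, 7], [35, 35, 39], [22, 20, 19], [15, 16, 14]]
4 (279, 332) [[11, 13, 4], [36, 37, 36], [9, 17, 11], [11, 9, 10]]
6 (279, 330) [[19, 19, 12], [39, 36, 40], [20, 19, 18], [20, 19, 23]]
8 (279, 328) [[7, 18, 10], [38, 37, 38], [10, 11, 3], [13, 9, 8]]
10 (279, 326) [[22, 25, 22], [34, 33, 36], [12, 15, 12], [17, 21, 18]]
12 (279, 323) [[22, 17, 23], [37, 33, 35], [16, 14, 14], [16, 8, 9]]
14 (279, 321) [[18, 15, 15], [36, 36, 37], [17, 18, 16], [24, 18, 17]]
16 (279, 319) [[23, 18, 19], [38, 37, 38], [21, 21, 18], [15, 14, 15]]
18 (279, 317) [[23, 19, 19], [35, 36, 34], [16, 19, 16], [28, 22, 21]]
20 (279, 314) [[18, 17, 19], [39, 41, 40], [19, 20, 21], [42, 34, 22]]
22 (279, 312) [[25, 22, 21], [37, 38, 36], [17, 19, 17], [66, 55, 35]]
24 (279, 310) [[21, 17, 13], [41, 44, 43], [22, 23, 19], [71, 56, 37]]
26 (279, 307) [[24, 26, 18], [37, 37, 38], [27, 25, 20], [72, 60, 39]]
28 (279, 305) [[25, 19, 12], [38, 39, 37], [22, 23, 22], [72, 64, 38]]
30 (279, 303) [[28, 28, 24], [36, 37, 37], [25, 21, 15], [72, 59, 35]]
32 (279, 300) [[27, 19, 21], [40, 40, 39], [19, 15, 8], [70, 59, 36]]
```

The stop repeats at exactly the same depth with more force, so the board is home. I'll clear the arm and check numerically against the first scene image.

```bash
python3 - <<'E'
from h import *
robot.line_to(at(.02,0,.25),speed=.25)
robot.movep([.40,.33,.33],R(7))
im=imaging.read_camera("scene")[:,:,::-1]; cv2.imwrite("pics/end.png",im)
d=cv2.GaussianBlur(cv2.absdiff(im,cv2.imread("pics/scene0.png")),(3,3),0).max(2)
m=(d>22).astype(np.uint8)
n,l,st,c=cv2.connectedComponentsWithStats(m)
for k in range(1,n):
    if st[k][4]>12: print(st[k],c[k].round(1))
i=imaging.camera_info("scene")
def px(P):
    q=i['orientation'].T@(np.array(P)-i['origin']); return ((i['intrinsics']@q)/q[2])[:2].round(1)
for yy in (0,.018): print([px(M+yy*Y+x*X+[0,0,.089]) for x in(-.031,.029)])
box=(slice(215,300),slice(190,270)); ys,xs=np.nonzero(m[box]); print(len(xs))
if len(xs):
    for u,v in cv2.convexHull(np.c_[xs+190,ys+215].astype(np.int32))[:,0]:
        q=ray("scene",(u,v),.089); print(u,v,((q-M)@X).round(4),((q-M)@Y).round(4))
E
```

```text
[   0    0  135   93 5594] [59.1 27.2]
[283   0  47  34 790] [304.   11.5]
[102  25  13  37 271] [107.2  41.8]
[ 96  38  34  58 621] [115.8  66.5]
[47 65  7  8 25] [50.  68.4]
[131  64   7  31 126] [134.5  81.8]
[57 80  6  6 20] [59.8 83. ]
[57 94 10 14 63] [61.8 99.8]
[104 100   7   8  33] [106.8 104.2]
[ 288  149   53   48 1206] [314.2 172.8]
[209 250  23  21 133] [220.4 259.9]
[array([204.4, 253.8]), array([222.7, 271. ])]
[array([211.2, 249. ]), array([229.6, 265.9])]
133
231 268 0.0349 0.0166
229 270 0.0359 0.0106
227 270 0.0331 0.0077
209 252 -0.0281 0.0098
211 250 -0.0294 0.0161
213 250 -0.0265 0.0191
220 256 -0.0041 0.0197
231 267 0.033 0.0182
```

The tail sticks out about 18–19 mm and lies square. No bystander shows any change. I'm handing in.

```bash
python3 -c "
from bench import robot
print(robot.finish_job(), robot.state()['clock'])"
```

```text
the job is handed in; nothing more can be done
the job is handed in; nothing more can be done
```

The board is fully home in the slot against the stop with about 18 mm of grip end showing; the mug, jar and sample stayed where they were, and the job is handed in at about 43 s by my estimate (last clock reading 40 s).

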